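Lock a handpiece rest into the bench rail of a dental laboratory

TASK

Take the blue handpiece rest out of the accessory rack and fasten it upright near the middle of the aluminium rail: feel its T-foot down into the slot, press it down against its spring, give it a quarter turn clockwise (seen from above) until it stops, and let it go so that it stays locked. Press and turn gently, without forcing it, and leave everything else where it is.

Things in the scene. Friction and masses are not known exactly. Their poses are not given: they have to be found in the camera images.
- rest: Blue handpiece rest, loose, about 0.13 kg, 75 mm tall, its foot standing in a rack pocket. Origin: centre of the foot's underside; z up the stem. Blue plate from 28 to 58 mm up, 34 mm wide along x, 14 mm thick along y; two prongs at its ends (up to 75 mm) form a U-shaped saddle. Black collar, 38 mm across, on the 8 mm stem, its underside 8 mm up when relaxed.
- rest_grip (a point): Point on the rest's axis 47 mm above its origin, in the blue plate: the place to grip it from above, across the plate's 14 mm thickness (fingers closing along y).
- rest_head (a point): Middle of the steel T-head of the rest, 3 mm above its origin: 18 mm (x) by 32 mm (y) by 6 mm high, so long along y, the plate's thickness. Two diagonal corners (+x+y, -x-y) are cut away: it turns clockwise under the rail's lips and stops against the channel's sides at about 95 degrees, where the moment rises by 0.1 N m and more within a few degrees. The other way it jams half way.
- rest_collar (a joint): How far the sprung collar is pushed up the rest's stem (m): 0 relaxed, 0.007 at its stop. The spring gives 3 N at 0 and 1.5 N more per mm. The foot turns under the lips only with the collar pushed up more than 3 mm (4.5 to 6 mm is good); locked and let go, it stays up about 3 mm.
- console: Raised beech shelf, fixed: board 130 (x) by 360 (y) mm on white feet, 66 mm high, carrying the aluminium T-slot rail. Origin on the table under the rail's nominal middle; y runs along the rail. A steel dish, 48 mm across, 36 mm tall, is clamped on the rail 125 mm from the middle towards +y.
- rail_mid (a point): Nominal middle of the rail's top, 90 mm above the table. Rail 42 mm wide, 300 long, 24 high; slot 20 mm wide over its length, lips 5 mm thick, channel below 33.4 mm wide, 20 mm deep from the top. The rail is screwed through slotted holes: its slot's true centre line lies anywhere up to 8 mm either side (along the console's x) of this point, and must be found by feel.
- rack: Grey accessory rack, fixed: 190 (x) by 80 (y) by 30 mm high, with three pockets 60 mm apart along x, 23 (x) by 36 (y) by 20 mm deep. Origin under its centre. The three accessories stand in its pockets in any order.
- bur_holder: Grey round bur holder with the same T-foot, in another pocket of the rack, 64 mm tall from the underside of its foot. Leave alone.
- loupe_post: Steel post with a red ball and the same T-foot, in another pocket of the rack, 66 mm tall from the underside of its foot. Leave alone.
- plaster_model: White plaster model of a jaw, 50 by 60 by 27 mm, loose. Leave alone.
- amber_bottle: Amber bottle, 52 mm in diameter, 105 mm tall, loose. Leave alone.
- mixing_bowl: Green bowl, 90 mm across, 50 mm tall, loose. Leave alone.
- wax_jar: Small jar with a red cap, 56 mm in diameter, 50 mm tall, loose. Leave alone.
- spatula: Spatula 180 mm long, lying on the table. Leave alone.
- spray_can: White can, 48 mm in diameter, 150 mm tall, loose. Leave alone.
There are look-alikes about, which are no part of the job. Of the things like the rest, leave any that is yellow; of the rest the smaller one is meant.

How it is judged:
By the outcome, as a careful person would: the job done as asked, in the order asked, and still so for the second after the job is handed in, with the robot touching nothing.
It also fails if it takes over 72 s, if anything falls off the work surface, if the arm or the gripper's body presses on something with over 40 N, if the wrist force passes 120 N, or if a joint passes its speed limit or range.

ROBOT

A 7-joint arm with a two-finger parallel gripper is mounted at the origin on the work surface. World frame = base frame: x ahead of the robot, y to its left, z up, the work surface at z = 0. Lengths are in mm, angles in rad, forces in N, time in s.
With the tool pointing down it reaches from about 400 to 925 mm from the base axis. Payload 4.1 kg.
Tool frame: the origin (TCP) lies at the very end of the fingers, on their centre line; the grasp point (between the pads) lies 19 mm behind it (grip_depth is the distance from the TCP to the grasp point, in mm); z points along the fingers, y is the line along which they close (so a half turn about z gives the same grasp; the last joint's range is limited). The gripper opens to 85 mm and grips with 20 to 120 N. Pads are 22 mm wide; open, the fingers measure 114 mm over their backs; the gripper's body (76 mm by 85 mm) begins 54 mm behind the grasp point. The pads swing forward as they close: fully open they stand 13 mm farther back than shut.
Start: joints at [-1.376, 0.398, 0.045, 1.537, -0.019, 1.207, -0.051], TCP at [188.213, 622.189, 231.347] pointing down, gripper open.
Joint ranges: [-2.82, 2.82], [-0.49, 2.23], [-1.37, 1.46], [0, 2.46], [-1.36, 4.5], [0.23, 2], [-2.94, 2.94]. Speed limits (rad/s): [2.57, 2.57, 3.14, 3.14, 3.14, 3.14, 3.14].

INTERFACE

Orientations are given as a rotation vector (axis times angle).
In Python, from plant import * gives the robot as it stands. The module is installed in compiled form; this text tells all that it offers.
- The arm moves only by the tool servo_tool, never from a script. Its argument "targets" is one flat list of numbers, 4 for each row, row after row: the shift along the tool's x, y, z in cm, then the turn about the tool's z in rad. In form: [dx, dy, dz, spin, dx, dy, dz, spin, ...]. A call has 1 to 12 rows; each row is the pose to reach, as a shift and turn from the pose commanded when the call began, along the tool's axes at that moment; what a row does not reach only later rows make up. A row lasts 1/8 s, in which the tool goes at most 62.5 mm and 10.7 degrees, less where a joint would pass 70% of its speed; a pose out of reach is approached as far as the arm can. A call with a gripper value outside its range is refused whole. "fingers" is the closure, from -1 (fully open) to 1 (shut), set as the call begins (left out, the last holds). The fingers move at their own pace and stop on an object; "force" is the grip in N (left out, the last holds). Time passes only in rows, so rows that repeat a pose let the fingers close. It gives the time, the measured TCP pose, the force, the opening and the grip force at its end, in the units of the state.
- observe(): the state, without advancing time (a new reading comes with each control period).
- grab_frame(name): name is "scene" or "top" or "wrist"; returns the picture (420x560x3 uint8, blue, green, red); there is no depth.
- get_calibration(name): a dict with "K" (3x3 intrinsics, pixels), "view" (4x4, takes a point from world to camera coordinates). Camera axes: x right, y up, looking along -z (the intrinsics and any distortion apply to the point x, -y, -z); pixel columns grow to the right and rows downward; lengths in mm; the calibration is good to about 2 mm. A picture is of the moment at which its call begins: read the wrist's pose just before it. get_calibration takes no time and is no camera call; for the wrist camera it gives the pose at the moment of the call.
- hand_in(): hands the job in; it is judged then, once.
Trained networks look in the newest picture that a camera, given by its name, has taken for a name from the list of things; names that differ only in an ending like _2 or _b are one class to them, and where a whole thing is asked for, a point or a joint stands for the part that bears it (a point fixed in the world has none). Each returns a list of dicts, best first, with "confidence" (0 to 1); they miss things now and then, are a little off and sometimes report something else, mostly with a low value. They report only what shows in the picture. A call takes as long as a camera call. They do not tell look-alikes from the thing itself.
- boxes_of(camera, label): "box" ([left, top, width, height] in pixels, round what is visible of it).
- regions_of(camera, label): "mask" (420x560 bool, what is visible of it) and "box" ([left, top, width, height] in pixels, round what is visible of it).
The state is a dict: "t": time; "joint_positions": joint angles; "joint_velocities": joint speeds; "joint_torque": joint torques, N m; "ee_pos": TCP position; "ee_rot": TCP orientation; "force": force on the tool from outside, world axes, zero at the start; "ft_torque": the same for the moment, N m; "grip_width": finger opening in mm; "finger_force": force on a finger pad.
Only numpy, scipy, OpenCV 4.12 (cv2) and the standard library are available. Lean on these libraries where they do the work, as an engineer would, in place of code of your own. Each camera call takes 0.05 s, during which the arm holds its last target. There are 200 camera calls.

## Working session

There is one attempt and no reset: what is moved stays moved. The work goes in short steps, Python scripts to look and compute and a tool call to move; the robot and the scene stay as the last step left them, time stands still between calls to the robot, and variables do not carry over. Pictures are saved under pics/ and viewed, at most 10 in all, crops included, and the job is handed in when it is done.

Besides the shell and the picture viewer there is one more tool, called after ">>>" as name(argument=value, ...) on one line, values as JSON. servo_tool: Moves the arm, as the interface text tells. Its arguments: {"type":"object","properties":{"targets":{"type":"array","items":{"type":"number"}},"fingers":{"type":"number"},"force":{"type":"number"}},"required":["targets"]}

```bash
mkdir -p pics
python3 - <<'E'
from plant import *
import cv2,numpy as np
s=observe();print({k:np.round(v,3).tolist() for k,v in s.items()})
for c in ["scene","top"]:
    f=grab_frame(c);cv2.imwrite(f"pics/{c}1.png",f)
    k=get_calibration(c);print(c,np.round(k["K"],1).tolist(),np.round(k["view"],3).tolist(),[x for x in k if x not in("K","view")])
    for l in ["rest","console","rack","bur_holder","loupe_post"]:
        for r in boxes_of(c,l)[:4]: print(c,l,r["box"],round(r["confidence"],2))
E
```

```text
{'t': 0.0, 'joint_positions': [-1.376, 0.399, 0.045, 1.538, -0.019, 1.207, -0.051], 'joint_velocities': [0.001, -0.001, -0.0, -0.0, 0.001, 0.001, -0.0], 'joint_torque': [-0.001, -47.511, 1.364, -25.422, 0.012, 0.009, -0.0], 'ee_pos': [188.005, 621.539, 230.247], 'ee_rot': [-0.46, -3.108, 0.003], 'force': [0.203, -0.141, 0.165], 'ft_torque': [-0.049, -0.062, -0.031], 'finger_force': 0.0, 'grip_width': 85.61}
scene [[446.3, 0.0, 275.4], [0.0, 446.3, 218.0], [0.0, 0.0, 1.0]] [[-0.18, 0.984, 0.017, 31.183], [-0.743, -0.147, 0.653, 348.335], [0.645, 0.105, 0.757, -1516.641], [0.0, 0.0, 0.0, 1.0]] []
scene rest [183.1, 215.2, 14.8, 28.0] 0.89
scene rest [147.7, 199.4, 9.3, 26.0] 0.82
scene rest [187.8, 181.2, 22.3, 32.6] 0.76
scene console [218.1, 211.4, 157.4, 79.3] 0.7
scene rack [136.2, 181.4, 38.5, 57.3] 0.59
scene rack [293.7, 176.4, 34.2, 43.2] 0.16
scene bur_holder [147.3, 188.2, 15.2, 21.0] 0.64
scene loupe_post [153.7, 174.8, 9.2, 19.3] 0.45
top [[520.3, 0.0, 279.4], [0.0, 520.3, 214.4], [0.0, 0.0, 1.0]] [[-0.007, -1.0, 0.018, 69.173], [0.99, -0.004, 0.144, -562.224], [-0.144, 0.018, 0.989, -1302.513], [0.0, 0.0, 0.0, 1.0]] []
top rest [352.6, 239.3, 25.4, 22.1] 0.9
top rest [398.2, 209.0, 17.7, 16.3] 0.77
top rest [357.5, 203.6, 14.9, 17.9] 0.73
top console [179.7, 172.4, 144.5, 61.4] 0.75
top rack [383.3, 200.6, 47.8, 81.0] 0.74
top rack [398.1, 208.2, 14.6, 16.4] 0.45
top bur_holder [404.4, 235.5, 14.7, 9.4] 0.54
top bur_holder [395.9, 212.7, 10.4, 10.6] 0.52
top bur_holder [397.3, 206.8, 15.1, 20.3] 0.28
top loupe_post [405.9, 255.5, 19.4, 16.3] 0.47
```

Run:
```python
import cv2,numpy as np
a=cv2.imread("pics/top1.png")[150:310,170:450];b=cv2.imread("pics/scene1.png")[150:310,125:405]
cv2.imwrite("pics/ts.png",np.vstack([cv2.resize(x,None,fx=1.85,fy=1.85,interpolation=cv2.INTER_CUBIC) for x in(a,b)]))
```

```text
(no output)
```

View pics/ts.png

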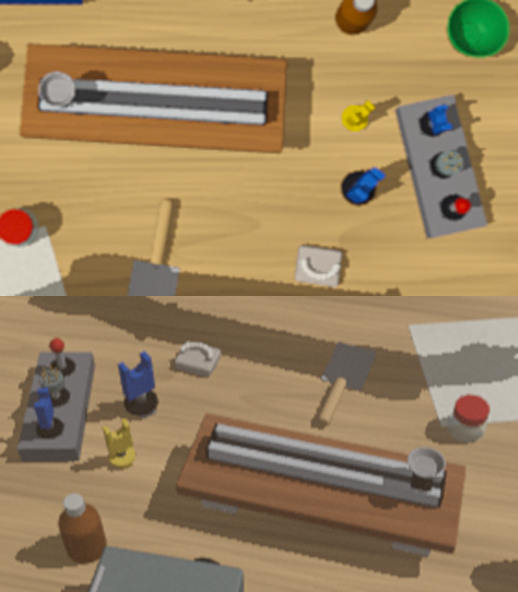

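View pics/top1.png

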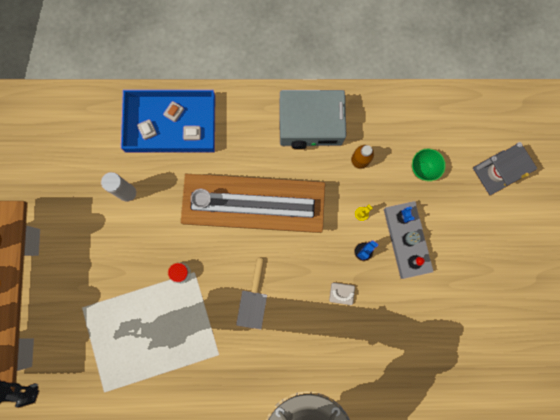

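The top view has three things that could be taken for the rest. There is a blue one in the rack at (405,216), a larger blue one standing free at (365,250), and a yellow one at (363,212). By the description I choose the blue one in the rack. The dish on the rail is at (201,199), so the console's +y points left in the image.

```bash
cat > h.py <<'E'
from plant import *
import cv2,numpy as np
from scipy.spatial.transform import Rotation as R
def cam(n):
    k=get_calibration(n);return np.array(k["K"]),np.array(k["view"])
def ray(n,px,z,c=None):
    K,V=c or cam(n);Ri=V[:3,:3].T;o=-Ri@V[:3,3]
    d=np.array([(px[0]-K[0,2])/K[0,0],-(px[1]-K[1,2])/K[1,1],-1.]);d=Ri@d
    return o+d*(z-o[2])/d[2]
def proj(n,P,c=None):
    K,V=c or cam(n);P=np.atleast_2d(P);q=P@V[:3,:3].T+V[:3,3]
    return np.c_[K[0,0]*q[:,0]/-q[:,2]+K[0,2],K[1,1]*-q[:,1]/-q[:,2]+K[1,2]]
def st():
    s=observe();T=R.from_rotvec(s["ee_rot"]).as_matrix()
    return s,np.array(s["ee_pos"]),T
E
python3 - <<'E'
from h import *
K,V=cam("top");print("campos",-V[:3,:3].T@V[:3,3])
f=lambda p,z:ray("top",(170+p[0]/1.85,150+p[1]/1.85),z)
for n,z,ps in [("console",66,[(27,45),(287,58),(283,152),(21,135)]),("rack",30,[(397,108),(455,96),(487,222),(428,237)]),("rail",90,[(78,80),(266,91),(266,124),(40,108)])]:
    q=np.array([f(p,z) for p in ps]);print(n,q.round(0).tolist(),q.mean(0).round(1),[np.linalg.norm(q[i]-q[i-1]).round() for i in range(4)])
for n,p,z in [("rest",(440,117),85),("dish",(60,88),120),("bur",(452,163),70),("ball",(462,206),72),("bigblue",(370,180),90),("yel",(360,112),70)]: print(n,f(p,z).round(0))
s,p,T=st();print(T.round(2).tolist())
E
```

```text
campos [ 369.75962756   90.68090046 1368.38399383]
console [[663.0, 307.0, 66.0], [644.0, -51.0, 66.0], [513.0, -43.0, 66.0], [538.0, 313.0, 66.0]] [589.6 131.6  66. ] [np.float64(125.0), np.float64(359.0), np.float64(131.0), np.float64(357.0)]
rack [[579.0, -209.0, 30.0], [596.0, -292.0, 30.0], [418.0, -329.0, 30.0], [398.0, -246.0, 30.0]] [ 497.6 -269.2   30. ] [np.float64(185.0), np.float64(85.0), np.float64(182.0), np.float64(86.0)]
rail [[609.0, 234.0, 90.0], [593.0, -19.0, 90.0], [548.0, -19.0, 90.0], [572.0, 284.0, 90.0]] [580.7 120.2  90. ] [np.float64(63.0), np.float64(254.0), np.float64(45.0), np.float64(304.0)]
rest [ 558. -255.   85.]
dish [593. 254. 120.]
bur [ 497. -273.   70.]
ball [ 438. -283.   72.]
bigblue [ 472. -156.   90.]
yel [ 567. -149.   70.]
[[-0.96, 0.29, 0.0], [0.29, 0.96, 0.0], [-0.0, 0.0, -1.0]]
```

```bash
cat >> h.py <<'E'
def delta(target,psi=None):
    "tool-axes shift in cm and spin (rad) to world TCP target, psi = world angle of tool y in deg"
    s,p,T=st();d=T.T@(np.array(target)-p)/10
    cur=np.degrees(np.arctan2(T[1,1],T[0,1]));sp=0 if psi is None else -np.radians((psi-cur+180)%360-180)
    print("delta cm",d.round(2),"spin",round(sp,3),"curpsi",round(cur,1));return d,sp
E
python3 - <<'E'
from h import *
s,p,T=st();K,V=cam("wrist");c=-V[:3,:3].T@V[:3,3]
print("cam in tool",T.T@(c-p),"look",T.T@V[:3,:3].T@[0,0,-1],"right",T.T@V[:3,:3].T@[1,0,0],K.round(0).tolist())
delta((470,300,240),86);delta((535,-257,240),101.7)
E
```

```text
cam in tool [  69.77907665    1.01735006 -143.03918117] look [-2.71895326e-01  6.23647807e-04  9.62326630e-01] right [-9.47647267e-05  9.99999768e-01 -6.74837138e-04] [[348.0, 0.0, 288.0], [0.0, 348.0, 212.0], [0.0, 0.0, 1.0]]
delta cm [-36.3  -22.68  -0.86] spin -0.224 curpsi 73.2
delta cm [-58.65 -74.12  -0.87] spin -0.498 curpsi 73.2
```

>>> servo_tool(targets=[-36, -23, -0.9, -0.22, -36, -23, -0.9, -0.22, -36, -23, -0.9, -0.22, -36, -23, -0.9, -0.22, -36, -23, -0.9, -0.22, -36, -23, -0.9, -0.22, -36, -23, -0.9, -0.22, -58.6, -74.1, -0.9, -0.5, -58.6, -74.1, -0.9, -0.5, -58.6, -74.1, -0.9, -0.5, -58.6, -74.1, -0.9, -0.5, -58.6, -74.1, -0.9, -0.5], fingers=-1)

```text
t: 2.1
ee_pos: [504.4, -12.1, 240.8]
ee_rot: [-0.324, 3.123, 0.001]
force: [1.1, 0.4, -0.2]
grip_width: 85.4
finger_force: 0.0
```

```bash
python3 -c "
from h import *
delta((535,-257,200),101.7)"
```

```text
delta cm [  2.03 -24.6    4.07] spin 0.002 curpsi 101.8
```

>>> servo_tool(targets=[2, -24.6, 3, 0, 2, -24.6, 3, 0, 2, -24.6, 3, 0, 2, -24.6, 3, 0, 2, -24.6, 3, 0, 2, -24.6, 3, 0, 2, -24.6, 3, 0])

```text
t: 2.98
ee_pos: [535.7, -253.0, 210.4]
ee_rot: [-0.328, 3.124, 0.002]
force: [1.0, -0.6, 0.0]
grip_width: 85.3
finger_force: 0.0
```

Run:
```python
from h import *
s,p,T=st();c=cam("wrist");f=grab_frame("wrist");cv2.imwrite("pics/w1.png",f)
np.savez("w1.npz",K=c[0],V=c[1],p=p)
print(p,np.degrees(np.arctan2(T[1,1],T[0,1])),np.round(s["joint_positions"],2))
for l in ["rest","rest_collar","bur_holder","rack"]:
    for r in regions_of("wrist",l)[:3]:
        m=r["mask"].astype(np.uint8);print(l,np.round(r["box"]),round(r["confidence"],2),cv2.minAreaRect(cv2.findNonZero(m)))
print(proj("wrist",[(556,-257,z) for z in(22,30,57,69,97)],c).round())
```

```text
[ 535.66019257 -252.99143892  210.38742197] 101.99243533288494 [-0.05  0.35  0.54  1.72 -0.2   1.13  2.33]
rest [262. 190.  39.  64.] 0.73 ((279.5, 221.5), (61.0, 39.0), 90.0)
rest [375. 112.  98.  63.] 0.71 ((426.1788330078125, 145.11679077148438), (95.82575988769531, 60.33049392700195), 6.581944942474365)
rest [359. 217.  54.  56.] 0.56 ((384.1775207519531, 242.8359375), (57.64392852783203, 39.72500991821289), 58.570438385009766)
rest_collar [380. 112.  46.  53.] 0.92 ((396.3550109863281, 133.0448760986328), (30.178226470947266, 55.80239486694336), 35.942108154296875)
rest_collar [261. 191.  38.  39.] 0.78 ((279.20001220703125, 208.39999389648438), (38.68211364746094, 35.363792419433594), 5.440331935882568)
rest_collar [364. 219.  30.  26.] 0.57 ((373.22747802734375, 228.82456970214844), (18.857372283935547, 36.707340240478516), 61.821407318115234)
bur_holder [258. 125.  43.  48.] 0.64 ((278.0, 149.0), (46.0, 42.0), 90.0)
bur_holder [260. 191.  40.  62.] 0.63 ((279.0, 221.5), (61.0, 38.0), 90.0)
rack [232.  32.  97. 214.] 0.84 ((278.0, 137.5), (211.0, 94.0), 90.0)
[[278. 206.]
 [277. 208.]
 [277. 216.]
 [276. 220.]
 [275. 231.]]
```

View pics/w1.png

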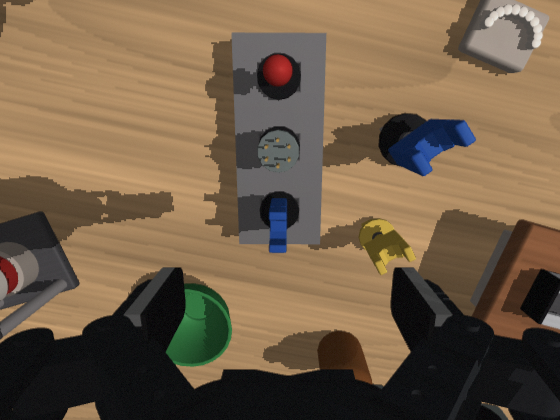

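The rack rest shows its black collar at (279,208) and its narrow blue plate at (278,225), with the plate thickness along the image x. It is clearly smaller than the blue one at (430,145), so the choice is confirmed. Next I check its standing height and position.

Run:
```python
from h import *
d=np.load("w1.npz");c=(d["K"],d["V"]);s,p,T=st()
f=cv2.imread("pics/w1.png");h=cv2.cvtColor(f,cv2.COLOR_BGR2HSV)
m=cv2.inRange(h,(100,120,60),(130,255,255));m[:,:255]=0;m[:,305:]=0;m[:185]=0;m[262:]=0
ys,xs=np.nonzero(m);print("blue",xs.min(),xs.max(),ys.min(),ys.max(),cv2.minAreaRect(cv2.findNonZero(m)))
for y in range(ys.min(),ys.max()+1,5): print(y,xs[ys==y].min(),xs[ys==y].max(),end="; ")
for z0 in (10,22):
    a=ray("wrist",(279.3,208.5),z0+11,c);print(z0,a.round(1))
    ex=np.array([T[0,0],T[1,0],0]);ey=np.array([T[0,1],T[1,1],0])
    P=[a*[1,1,0]+ex*sx*17+ey*sy*7+[0,0,z0+z] for sx,sy,z in [(-1,-1,75),(-1,1,75),(1,-1,75),(1,1,75),(-1,1,28)]]
    print(proj("wrist",P,c).round(1).tolist())
f2=cv2.imread("pics/w1.png")[170:270,230:330];cv2.imwrite("pics/w1c.png",cv2.resize(f2,None,fx=5,fy=5,interpolation=cv2.INTER_CUBIC))
```

```text
blue 269 286 198 252 ((277.5, 225.0), (54.0, 17.0), 90.0)
198 278 284; 203 271 286; 208 270 286; 213 269 286; 218 269 286; 223 270 286; 228 270 286; 233 270 285; 238 270 285; 243 270 285; 248 269 285; 10 [ 558.2 -254.9   21. ]
[[269.3, 248.8], [286.2, 248.8], [268.7, 209.1], [286.2, 209.1], [286.3, 230.3]]
22 [ 555.  -255.3   33. ]
[[268.8, 250.6], [286.5, 250.6], [268.2, 209.1], [286.6, 209.2], [286.6, 231.2]]
```

View pics/w1c.png

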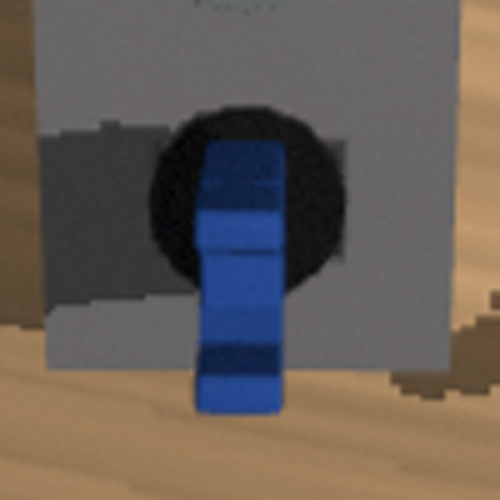

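The collar covers the pocket, so the rest hangs on it with its foot at z≈22. The axis is at about (555,-255.5).

```bash
python3 -c "
from h import *
delta((555,-255.5,50),102)"
```

```text
delta cm [-1.89 -0.54 16.05] spin -0.002 curpsi 101.9
```

>>> servo_tool(targets=[-1.9, -0.5, 4, 0, -1.9, -0.5, 9, 0, -1.9, -0.5, 12, 0, -1.9, -0.5, 14, 0, -1.9, -0.5, 15.5, 0, -1.9, -0.5, 16, 0, -1.9, -0.5, 16, 0])

```text
t: 4.1
ee_pos: [555.1, -256.3, 50.8]
ee_rot: [-0.323, 3.124, -0.001]
force: [-0.2, 0.2, 0.2]
grip_width: 85.6
finger_force: 0.0
```

>>> servo_tool(targets=[0, 0, 0, 0, 0, 0, 0, 0, 0, 0, 0, 0, 0, 0, 0, 0, 0, 0, 0, 0, 0, 0, 0, 0, 0, 0, 0, 0, 0, 0, 0, 0], fingers=1, force=40)

```text
t: 5.1
ee_pos: [554.8, -256.1, 50.4]
ee_rot: [-0.323, 3.125, -0.0]
force: [0.1, -0.0, 0.8]
grip_width: 13.6
finger_force: 44.8
```

```bash
python3 -c "
from h import *
s,p,T=st();print(p,s['force'],s['ft_torque'],s['grip_width'],s['finger_force'],s['joint_positions'])"
```

```text
[ 554.80845917 -256.13743207   50.38811216] [ 0.11691384 -0.00148795  0.83736915] [ 0.04778136  0.04217764 -0.0061323 ] 13.62606111451077 44.822319969534874 [ 0.01977788  0.56528125  0.45929103  1.80716318 -0.32358902  0.8436779
  2.41173508]
```

>>> servo_tool(targets=[0, 0, -1, 0, 0, 0, -3, 0, 0, 0, -6, 0, 0, 0, -11, 0, 0, 0, -16, 0, 0, 0, -18, 0, 0, 0, -18, 0])

```text
t: 5.98
ee_pos: [555.7, -256.9, 233.3]
ee_rot: [-0.322, 3.12, -0.003]
force: [-0.2, -0.4, -2.0]
grip_width: 13.4
finger_force: 44.5
```

```bash
python3 -c "
from h import *
s,p,T=st();print(p,s['force'],s['ft_torque'],s['grip_width'],s['finger_force'])
delta((545,121,230),86.4)"
```

```text
[ 555.6542224  -256.90483759  233.29038865] [-0.19619111 -0.37483083 -1.98741756] [0.03993821 0.02852182 0.01347552] 13.43331211584455 44.48533147573471
delta cm [-6.68 37.21  0.27] spin 0.269 curpsi 101.8
```

>>> servo_tool(targets=[-6.7, 37.2, 0.3, 0.27, -6.7, 37.2, 0.3, 0.27, -6.7, 37.2, 0.3, 0.27, -6.7, 37.2, 0.3, 0.27, -6.7, 37.2, 0.3, 0.27, -6.7, 37.2, 0.3, 0.27, -6.7, 37.2, 0.3, 0.27, -6.7, 37.2, 0.3, 0.27, -6.7, 37.2, 0.3, 0.27])

```text
t: 7.1
ee_pos: [544.0, 119.3, 226.9]
ee_rot: [-0.105, -3.139, 0.002]
force: [-0.2, -1.0, -2.0]
grip_width: 13.3
finger_force: 44.5
```

Run:
```python
from h import *
s,p,T=st();c=cam("wrist");f=grab_frame("wrist");cv2.imwrite("pics/w2.png",f)
np.savez("w2.npz",K=c[0],V=c[1],p=p)
print(p,np.degrees(np.arctan2(T[1,1],T[0,1])),s["force"],np.round(s["joint_positions"],2))
f=grab_frame("top");cv2.imwrite("pics/t2.png",f)
```

```text
[543.97046275 119.30432404 226.94080746] 86.1555584786241 [-0.19574797 -0.95755535 -2.04044908] [-0.67  0.26  0.45  1.78 -0.12  1.14  1.32]
```

View pics/w2.png

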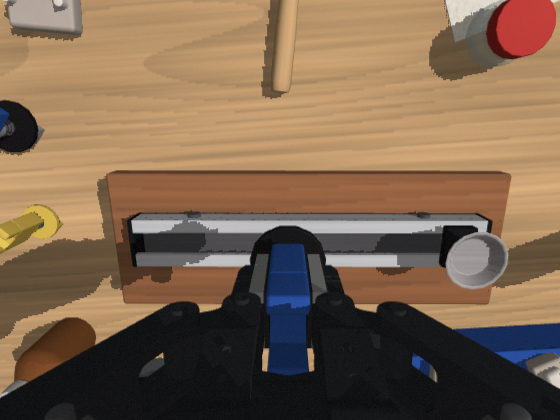

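The wrist view shows the rail across rows 213–267. The dark slot lies at about rows 233–255, from column 135 to 490, and the dish is at (476,260). I extract the edge rows and project them.

Run:
```python
from h import *
d=np.load("w2.npz");c=(d["K"],d["V"])
g=cv2.cvtColor(cv2.imread("pics/w2.png"),cv2.COLOR_BGR2GRAY).astype(float)
for a in (210,235,340,365,395): print(a,g[206:272,a-2:a+3].mean(1).astype(int).tolist())
for x in (560,570,580,590,600,610): print(x,proj("wrist",[(x,60,90),(x,180,90),(x,60,66)],c).round(1).tolist())
for px in [(109,172),(509,172),(490,303),(123,304)]: print("board",ray("wrist",px,66,c).round(1))
for px in [(137,212),(490,215),(137,266),]: print("rail",ray("wrist",px,90,c).round(1))
```

```text
210 [108, 105, 102, 99, 97, 97, 78, 76, 102, 110, 111, 106, 108, 109, 142, 183, 193, 193, 193, 191, 191, 181, 175, 140, 111, 104, 98, 81, 75, 76, 77, 78, 77, 76, 75, 76, 77, 76, 76, 76, 76, 76, 75, 71, 56, 44, 70, 92, 113, 147, 184, 192, 193, 190, 191, 193, 193, 192, 191, 186, 138, 99, 94, 97, 102, 106]
235 [108, 105, 103, 99, 97, 94, 87, 67, 99, 109, 110, 105, 107, 108, 141, 180, 189, 191, 192, 191, 191, 193, 192, 190, 190, 188, 164, 103, 75, 76, 79, 78, 78, 76, 76, 77, 79, 78, 76, 76, 76, 76, 76, 72, 61, 47, 69, 90, 121, 176, 189, 190, 191, 190, 191, 192, 191, 190, 189, 185, 151, 109, 99, 102, 105, 106]
340 [114, 113, 111, 109, 108, 106, 94, 60, 98, 109, 110, 106, 105, 98, 135, 175, 184, 187, 193, 194, 193, 194, 191, 189, 189, 188, 189, 116, 75, 74, 75, 76, 75, 75, 76, 75, 75, 75, 75, 76, 76, 76, 76, 76, 62, 53, 56, 96, 105, 168, 183, 185, 192, 193, 193, 193, 190, 188, 188, 188, 157, 116, 106, 107, 108, 108]
365 [114, 113, 110, 108, 107, 106, 94, 60, 98, 109, 111, 109, 106, 102, 120, 175, 186, 189, 194, 195, 194, 195, 192, 191, 190, 190, 190, 116, 74, 73, 73, 75, 75, 74, 75, 75, 74
[... 239 characters left out ...]
194, 195, 194, 192, 192, 192, 192, 105, 40, 40, 41, 41, 41, 41, 40, 42, 41, 41, 41, 41, 39, 40, 41, 41, 43, 42, 50, 77, 95, 159, 172, 173, 179, 180, 179, 178, 177, 176, 176, 189, 166, 94, 57, 58, 58, 57]
560 [[217.4, 223.7], [359.7, 214.5], [222.5, 215.6]]
570 [[218.8, 234.8], [359.8, 225.9], [223.8, 226.1]]
580 [[220.2, 245.8], [360.0, 237.0], [225.0, 236.3]]
590 [[221.6, 256.5], [360.1, 247.9], [226.3, 246.4]]
600 [[222.9, 267.1], [360.2, 258.6], [227.5, 256.3]]
610 [[224.2, 277.5], [360.3, 269.2], [228.7, 266.0]]
board [513.5 -34.9  66. ]
board [537.1 316.   66. ]
board [666.3 311.1  66. ]
board [643.4 -48.1  66. ]
rail [545.3  -5.8  90. ]
rail [567.7 288.9  90. ]
rail [593.9 -14.9  90. ]
```

```bash
python3 -c "
from h import *
s,p,T=st()
print(p,s['force'],s['ft_torque'])
delta((582.5,136,132),86.2)"
```

```text
[544.1498104  119.58415798 227.22101703] [ 0.38784915 -0.61151164 -1.18284699] [-0.05175687  0.05719163  0.03816495]
delta cm [-3.72  1.9   9.52] spin -0.001 curpsi 86.2
```

>>> servo_tool(targets=[-3.7, 1.9, 1.5, 0, -3.7, 1.9, 4, 0, -3.7, 1.9, 7, 0, -3.7, 1.9, 8.5, 0, -3.7, 1.9, 9.5, 0, -3.7, 1.9, 9.5, 0, -3.7, 1.9, 9.5, 0], force=60)

```text
t: 8.07
ee_pos: [583.0, 138.4, 133.4]
ee_rot: [0.1, 3.138, 0.001]
force: [-0.0, 0.5, -1.0]
grip_width: 13.0
finger_force: 61.8
```

>>> servo_tool(targets=[0, 0, 0.3, 0, 0, 0, 0.6, 0, 0, 0, 0.8, 0, 0, 0, 1, 0, 0, 0, 1.2, 0, 0, 0, 1.3, 0, 0, 0, 1.3, 0])

```text
t: 8.95
ee_pos: [582.2, 138.4, 119.2]
ee_rot: [-0.1, -3.14, -0.0]
force: [1.1, 1.2, -1.5]
grip_width: 13.1
finger_force: 61.8
```

```bash
cat >> h.py <<'E'
def rep():
    a=[observe() for _ in range(1)][0];T=R.from_rotvec(a["ee_rot"]).as_matrix()
    print(round(a["t"],2),np.round(a["ee_pos"],1),"F",np.round(a["force"],2),"M",np.round(a["ft_torque"],3),"psi",round(np.degrees(np.arctan2(T[1,1],T[0,1])),1),"tilt",T[:2,2].round(3),a["grip_width"].round(1) if hasattr(a["grip_width"],"round") else a["grip_width"])
E
python3 -c "
from h import *
rep()"
```

```text
8.95 [582.2 138.4 119.2] F [ 1.1   1.17 -1.45] M [-0.022  0.041 -0.049] psi 86.3 tilt [-0.  0.] 13.089417892115986
```

Not touching yet. I feel down in small steps.

>>> servo_tool(targets=[0, 0, 0.05, 0, 0, 0, 0.1, 0, 0, 0, 0.15, 0, 0, 0, 0.2, 0, 0, 0, 0.2, 0])

```text
t: 9.57
ee_pos: [582.2, 138.4, 117.3]
ee_rot: [-0.1, -3.14, -0.0]
force: [0.5, 0.0, -2.0]
grip_width: 13.1
finger_force: 61.8
```

```bash
python3 -c "
from h import *
rep()"
```

```text
9.57 [582.2 138.4 117.3] F [ 0.46  0.03 -1.99] M [ 0.031  0.055 -0.022] psi 86.4 tilt [-0.  0.] 13.051397099937338
```

>>> servo_tool(targets=[0, 0, 0.05, 0, 0, 0, 0.1, 0, 0, 0, 0.15, 0, 0, 0, 0.2, 0, 0, 0, 0.2, 0])

```text
t: 10.2
ee_pos: [582.2, 138.4, 115.3]
ee_rot: [-0.1, -3.14, -0.0]
force: [-1.1, -0.4, -1.7]
grip_width: 12.8
finger_force: 61.8
```

```bash
python3 -c "
from h import *
rep()"
```

```text
10.2 [582.2 138.4 115.3] F [-1.09 -0.43 -1.74] M [0.029 0.05  0.004] psi 86.3 tilt [-0.  0.] 12.849725763419013
```

>>> servo_tool(targets=[0, 0, 0.05, 0, 0, 0, 0.1, 0, 0, 0, 0.15, 0, 0, 0, 0.2, 0, 0, 0, 0.2, 0])

```text
t: 10.82
ee_pos: [582.1, 138.4, 113.3]
ee_rot: [-0.1, -3.14, -0.0]
force: [0.8, 0.1, -0.6]
grip_width: 12.8
finger_force: 61.8
```

```bash
python3 -c "
from h import *
rep()"
```

```text
10.82 [582.1 138.4 113.3] F [ 0.77  0.1  -0.64] M [-0.061  0.005  0.015] psi 86.4 tilt [-0.  0.] 12.810029973332245
```

>>> servo_tool(targets=[0, 0, 0.05, 0, 0, 0, 0.1, 0, 0, 0, 0.15, 0, 0, 0, 0.15, 0])

```text
t: 11.32
ee_pos: [582.2, 138.4, 111.8]
ee_rot: [-0.1, -3.14, -0.0]
force: [-0.3, 0.8, -1.0]
grip_width: 13.2
finger_force: 61.8
```

```bash
python3 -c "
from h import *
rep()"
```

```text
11.32 [582.2 138.4 111.8] F [-0.26  0.79 -0.97] M [-0.001 -0.01   0.065] psi 86.3 tilt [-0.  0.] 13.185493715387425
```

>>> servo_tool(targets=[0, 0, 0.05, 0, 0, 0, 0.1, 0, 0, 0, 0.15, 0, 0, 0, 0.2, 0, 0, 0, 0.2, 0])

```text
t: 11.95
ee_pos: [582.2, 138.4, 110.1]
ee_rot: [0.1, 3.14, 0.0]
force: [-2.0, 0.3, 2.7]
grip_width: 13.3
finger_force: 62.2
```

```bash
python3 -c "
from h import *
rep()"
```

```text
11.95 [582.2 138.4 110.1] F [-1.99  0.29  2.74] M [-0.048  0.341  0.007] psi 86.3 tilt [0. 0.] 13.261441583388706
```

>>> servo_tool(targets=[0, 0, 0.05, 0, 0, 0, 0.1, 0, 0, 0, 0.1, 0])

```text
t: 12.32
ee_pos: [582.2, 138.4, 109.0]
ee_rot: [0.1, 3.14, 0.0]
force: [-1.2, -0.0, 4.4]
grip_width: 13.1
finger_force: 62.4
```

```bash
python3 -c "
from h import *
rep()"
```

```text
12.32 [582.2 138.4 109. ] F [-1.24 -0.03  4.42] M [-0.054  0.493  0.021] psi 86.3 tilt [0. 0.] 13.12718135517408
```

The collar touched at TCP z≈110.3, and the force then rose at about 1.6 N/mm. That means the foot is in the slot, though with a side load along -x. I centre it by feeling sideways.

>>> servo_tool(targets=[0.05, 0, 0, 0, 0.1, 0, 0, 0, 0.1, 0, 0, 0])

```text
t: 12.7
ee_pos: [582.2, 138.4, 109.2]
ee_rot: [0.1, 3.138, 0.0]
force: [0.9, -0.3, 3.9]
grip_width: 12.8
finger_force: 62.4
```

```bash
python3 -c "
from h import *
rep()"
```

```text
12.7 [582.2 138.4 109.2] F [ 0.94 -0.32  3.86] M [-0.124 -0.152  0.019] psi 86.3 tilt [0.002 0.   ] 12.77041567281081
```

>>> servo_tool(targets=[0.05, 0, 0, 0, 0.1, 0, 0, 0, 0.1, 0, 0, 0])

```text
t: 13.08
ee_pos: [580.9, 138.6, 109.1]
ee_rot: [0.1, 3.138, 0.001]
force: [2.0, -0.2, 4.7]
grip_width: 13.1
finger_force: 62.4
```

```bash
python3 -c "
from h import *
rep()"
```

```text
13.07 [580.9 138.6 109.1] F [ 1.97 -0.17  4.74] M [-0.043 -0.618 -0.015] psi 86.3 tilt [0.002 0.   ] 13.109796115380348
```

>>> servo_tool(targets=[0.05, 0, 0, 0, 0.1, 0, 0, 0, 0.1, 0, 0, 0])

```text
t: 13.45
ee_pos: [580.2, 138.7, 109.1]
ee_rot: [0.1, 3.138, 0.001]
force: [5.0, -1.2, 2.7]
grip_width: 13.1
finger_force: 62.4
```

```bash
python3 -c "
from h import *
rep()"
```

```text
13.45 [580.2 138.7 109.1] F [ 5.03 -1.18  2.69] M [-0.053 -1.255 -0.013] psi 86.3 tilt [0.002 0.   ] 13.089233050313068
```

>>> servo_tool(targets=[-0.05, 0, 0, 0, -0.1, 0, 0, 0, -0.15, 0, 0, 0, -0.2, 0, 0, 0, -0.2, 0, 0, 0])

```text
t: 14.08
ee_pos: [580.3, 138.7, 108.7]
ee_rot: [-0.1, -3.138, -0.0]
force: [2.2, -0.3, 6.2]
grip_width: 12.8
finger_force: 62.7
```

```bash
python3 -c "
from h import *
rep()"
```

```text
14.07 [580.3 138.7 108.7] F [ 2.23 -0.33  6.19] M [ 0.053 -0.55  -0.064] psi 86.4 tilt [-0.002  0.   ] 12.791029845822111
```

>>> servo_tool(targets=[-0.05, 0, 0, 0, -0.1, 0, 0, 0, -0.1, 0, 0, 0])

```text
t: 14.45
ee_pos: [580.4, 138.7, 108.4]
ee_rot: [-0.1, -3.136, -0.0]
force: [1.3, -0.5, 5.3]
grip_width: 13.1
finger_force: 62.7
```

```bash
python3 -c "
from h import *
rep()"
```

```text
14.45 [580.4 138.7 108.4] F [ 1.28 -0.53  5.31] M [ 0.08  -0.229  0.003] psi 86.4 tilt [-0.004  0.   ] 13.095998807189003
```

>>> servo_tool(targets=[-0.05, 0, 0, 0, -0.1, 0, 0, 0, -0.1, 0, 0, 0])

```text
t: 14.82
ee_pos: [580.4, 138.7, 108.1]
ee_rot: [-0.099, -3.134, 0.0]
force: [-0.8, -0.3, 6.1]
grip_width: 12.8
finger_force: 62.8
```

```bash
python3 -c "
from h import *
rep()"
```

```text
14.82 [580.4 138.7 108.1] F [-0.83 -0.28  6.07] M [ 0.12  -0.01  -0.006] psi 86.4 tilt [-0.006  0.   ] 12.821522861793625
```

Collar friction is masking the centring, so I lift about 2.5 mm with the foot still in the slot and read again.

>>> servo_tool(targets=[0, 0, -0.1, 0, 0, 0, -0.2, 0, 0, 0, -0.3, 0, 0, 0, -0.3, 0])

```text
t: 15.32
ee_pos: [582.3, 137.9, 110.9]
ee_rot: [-0.1, -3.138, 0.001]
force: [-0.3, 0.4, -1.3]
grip_width: 13.0
finger_force: 62.0
```

```bash
python3 -c "
from h import *
rep()"
```

```text
15.32 [582.3 137.9 110.9] F [-0.26  0.37 -1.32] M [0.042 0.116 0.03 ] psi 86.3 tilt [-0.002 -0.001] 12.963621500985779
```

>>> servo_tool(targets=[-0.05, 0, 0, 0, -0.1, 0, 0, 0, -0.1, 0, 0, 0])

```text
t: 15.7
ee_pos: [582.6, 138.0, 111.0]
ee_rot: [-0.1, -3.136, 0.001]
force: [-4.1, 0.1, -0.9]
grip_width: 13.4
finger_force: 61.8
```

```bash
python3 -c "
from h import *
rep()"
```

```text
15.7 [582.6 138.  111. ] F [-4.07  0.09 -0.85] M [-0.082  0.995 -0.02 ] psi 86.3 tilt [-0.004 -0.001] 13.380775055958471
```

>>> servo_tool(targets=[0.1, 0, 0, 0, 0.2, 0, 0, 0, 0.2, 0, 0, 0])

```text
t: 16.08
ee_pos: [582.4, 138.4, 111.9]
ee_rot: [0.1, 3.139, 0.0]
force: [-2.4, 0.6, -2.6]
grip_width: 13.3
finger_force: 61.8
```

```bash
python3 -c "
from h import *
rep()"
```

```text
16.07 [582.4 138.4 111.9] F [-2.44  0.56 -2.6 ] M [-0.04   0.571 -0.03 ] psi 86.4 tilt [0.001 0.   ] 13.273453119819639
```

>>> servo_tool(targets=[0.05, 0, 0, 0, 0.1, 0, 0, 0, 0.1, 0, 0, 0])

```text
t: 16.45
ee_pos: [582.3, 138.6, 112.4]
ee_rot: [0.1, 3.138, 0.001]
force: [0.8, 0.5, -1.1]
grip_width: 12.6
finger_force: 61.8
```

```bash
python3 -c "
from h import *
rep()"
```

```text
16.45 [582.3 138.6 112.4] F [ 0.84  0.46 -1.14] M [ 0.003  0.022 -0.019] psi 86.3 tilt [0.002 0.001] 12.62603936503621
```

>>> servo_tool(targets=[0.05, 0, 0, 0, 0.1, 0, 0, 0, 0.1, 0, 0.1, 0, 0.1, 0, 0.15, 0, 0.1, 0, 0.15, 0])

```text
t: 17.08
ee_pos: [580.4, 138.5, 110.5]
ee_rot: [0.1, 3.14, 0.0]
force: [-0.0, -0.4, 0.5]
grip_width: 13.6
finger_force: 62.0
```

```bash
python3 -c "
from h import *
rep()"
```

```text
17.07 [580.4 138.5 110.5] F [-0.01 -0.37  0.54] M [ 0.016  0.055 -0.   ] psi 86.3 tilt [0. 0.] 13.559029166642162
```

>>> servo_tool(targets=[-0.07, 0, -0.05, 0, -0.07, 0, -0.05, 0, -0.07, 0, 0, 0, -0.07, 0, 0.1, 0, -0.07, 0, 0.2, 0, -0.07, 0, 0.25, 0, -0.07, 0, 0.25, 0])

```text
t: 17.95
ee_pos: [580.9, 138.4, 108.2]
ee_rot: [-0.1, -3.14, -0.0]
force: [-2.3, -0.0, 6.2]
grip_width: 13.2
finger_force: 62.5
```

```bash
python3 -c "
from h import *
rep()"
```

```text
17.95 [580.9 138.4 108.2] F [-2.27 -0.02  6.2 ] M [-0.067  0.593  0.006] psi 86.3 tilt [-0.  0.] 13.207476858651239
```

>>> servo_tool(targets=[0, 0, 0.1, 0, 0, 0, 0.2, 0, 0, 0, 0.28, 0, 0, 0, 0.28, 0])

```text
t: 18.45
ee_pos: [580.9, 138.5, 106.0]
ee_rot: [-0.1, -3.14, -0.001]
force: [-4.4, -1.4, 8.9]
grip_width: 13.2
finger_force: 63.0
```

```bash
python3 -c "
from h import *
rep()"
```

```text
18.45 [580.9 138.5 106. ] F [-4.44 -1.42  8.9 ] M [-0.128  0.832 -0.043] psi 86.3 tilt [-0.     0.001] 13.168110627744948
```

>>> servo_tool(targets=[0.05, 0, 0.05, 0, 0.05, 0, 0.05, 0.05, 0.05, 0, 0.05, 0.1, 0.05, 0, 0.05, 0.15, 0.05, 0, 0.05, 0.2, 0.05, 0, 0.05, 0.2])

```text
t: 19.2
ee_pos: [582.0, 139.0, 106.1]
ee_rot: [0.413, 3.111, 0.003]
force: [-1.6, 0.1, 8.3]
grip_width: 13.2
finger_force: 63.2
```

```bash
python3 -c "
from h import *
rep()"
```

```text
19.2 [582.  139.  106.1] F [-1.63  0.06  8.34] M [ 0.021  0.38  -0.067] psi 74.9 tilt [0.003 0.001] 13.157169493373571
```

>>> servo_tool(targets=[0, 0, 0.05, 0.07, 0, 0, 0.05, 0.14, 0, 0, 0.05, 0.21, 0, 0, 0.05, 0.28, 0, 0, 0.05, 0.28])

```text
t: 19.82
ee_pos: [582.8, 139.2, 105.9]
ee_rot: [0.843, 3.022, 0.005]
force: [-1.0, 0.2, 8.2]
grip_width: 12.8
finger_force: 63.3
```

```bash
python3 -c "
from h import *
rep()"
```

```text
19.82 [582.8 139.2 105.9] F [-1.    0.16  8.2 ] M [ 0.121  0.162 -0.08 ] psi 58.8 tilt [0.005 0.002] 12.825251673030237
```

>>> servo_tool(targets=[0, 0, 0.05, 0.08, 0, 0, 0.05, 0.16, 0, 0, 0.05, 0.24, 0, 0, 0.05, 0.32, 0, 0, 0.05, 0.4, 0, 0, 0.05, 0.4])

```text
t: 20.58
ee_pos: [583.0, 139.3, 105.5]
ee_rot: [1.427, 2.794, 0.006]
force: [-0.2, 0.8, 10.5]
grip_width: 13.2
finger_force: 63.4
```

```bash
python3 -c "
from h import *
rep()"
```

```text
20.57 [583.  139.3 105.5] F [-0.23  0.77 10.45] M [ 0.079  0.117 -0.09 ] psi 35.9 tilt [0.006 0.002] 13.238614380396331
```

Turned 50° with low friction. I keep turning.

>>> servo_tool(targets=[0, 0, 0, 0.08, 0, 0, 0, 0.16, 0, 0, 0, 0.24, 0, 0, 0, 0.32, 0, 0, 0, 0.4, 0, 0, 0, 0.4])

```text
t: 21.32
ee_pos: [583.3, 139.0, 105.6]
ee_rot: [1.953, 2.455, 0.007]
force: [0.9, -0.0, 9.0]
grip_width: 13.3
finger_force: 63.4
```

```bash
python3 -c "
from h import *
rep()"
```

```text
21.32 [583.3 139.  105.6] F [ 0.91 -0.04  9.  ] M [ 0.039  0.051 -0.065] psi 13.0 tilt [0.006 0.001] 13.323727072029943
```

>>> servo_tool(targets=[0, 0, 0, 0.08, 0, 0, 0, 0.16, 0, 0, 0, 0.24, 0, 0, 0, 0.28, 0, 0, 0, 0.28])

```text
t: 21.95
ee_pos: [583.4, 138.7, 105.6]
ee_rot: [2.277, 2.159, 0.008]
force: [0.8, 0.6, 9.6]
grip_width: 13.0
finger_force: 63.3
```

```bash
python3 -c "
from h import *
rep()"
```

```text
21.95 [583.4 138.7 105.6] F [0.8  0.64 9.58] M [-0.016 -0.009 -0.016] psi -3.0 tilt [0.006 0.001] 13.030910265180918
```

>>> servo_tool(targets=[0, 0, 0, 0.03, 0, 0, 0, 0.06, 0, 0, 0, 0.06])

```text
t: 22.32
ee_pos: [583.4, 138.7, 105.6]
ee_rot: [2.341, 2.09, 0.009]
force: [1.5, 0.0, 9.3]
grip_width: 12.8
finger_force: 63.3
```

```bash
python3 -c "
from h import *
rep()"
```

```text
22.32 [583.4 138.7 105.6] F [1.49 0.02 9.27] M [-0.038 -0.058 -0.04 ] psi -6.5 tilt [0.006 0.001] 12.763702526295868
```

>>> servo_tool(targets=[0, 0, 0, 0.03, 0, 0, 0, 0.06, 0, 0, 0, 0.06])

```text
t: 22.7
ee_pos: [583.9, 138.1, 105.7]
ee_rot: [2.402, 2.018, 0.009]
force: [1.3, -0.9, 9.6]
grip_width: 13.0
finger_force: 63.3
```

```bash
python3 -c "
from h import *
rep()"
```

```text
22.7 [583.9 138.1 105.7] F [ 1.27 -0.95  9.62] M [-0.165 -0.23   0.04 ] psi -9.9 tilt [0.007 0.   ] 13.047435774508696
```

>>> servo_tool(targets=[0, 0, 0, 0.02, 0, 0, 0, 0.04, 0, 0, 0, 0.04])

```text
t: 23.08
ee_pos: [584.0, 137.8, 105.7]
ee_rot: [2.441, 1.97, 0.009]
force: [1.6, -0.3, 8.9]
grip_width: 13.3
finger_force: 63.3
```

```bash
python3 -c "
from h import *
rep()"
```

```text
23.07 [584.  137.8 105.7] F [ 1.6  -0.31  8.88] M [-0.311 -0.348  0.115] psi -12.2 tilt [ 0.008 -0.   ] 13.252563007352013
```

At 98.5° of turn the moment rises by more than 0.15 N m over its level while turning, so the foot is at its stop. I let the spring lift the foot against the lips, then open.

>>> servo_tool(targets=[0, 0, 0, -0.03, 0, 0, -0.05, -0.03, 0, 0, -0.1, -0.03, 0, 0, -0.15, -0.03, 0, 0, -0.15, -0.03])

```text
t: 23.7
ee_pos: [583.9, 138.1, 106.9]
ee_rot: [2.411, 2.006, 0.009]
force: [3.3, 0.1, 5.6]
grip_width: 13.2
finger_force: 62.8
```

```bash
python3 -c "
from h import *
rep()"
```

```text
23.7 [583.9 138.1 106.9] F [3.32 0.06 5.59] M [-0.15  -0.467 -0.011] psi -10.5 tilt [ 0.008 -0.   ] 13.243146281709269
```

>>> servo_tool(targets=[0, 0, -0.03, 0, 0, 0, -0.06, 0, 0, 0, -0.06, 0])

```text
t: 24.08
ee_pos: [583.8, 138.1, 107.2]
ee_rot: [2.411, 2.006, 0.009]
force: [4.5, -0.8, 5.2]
grip_width: 13.6
finger_force: 62.8
```

```bash
python3 -c "
from h import *
rep()"
```

```text
24.07 [583.8 138.1 107.2] F [ 4.45 -0.79  5.2 ] M [-0.257 -1.009  0.057] psi -10.5 tilt [ 0.008 -0.   ] 13.600312259042642
```

>>> servo_tool(targets=[0, 0.1, 0, 0, 0, 0.2, 0, 0, 0, 0.2, 0, 0])

```text
t: 24.45
ee_pos: [584.0, 138.1, 107.0]
ee_rot: [2.414, 2.008, 0.005]
force: [0.7, -0.6, 9.7]
grip_width: 13.1
finger_force: 63.3
```

```bash
python3 -c "
from h import *
rep()"
```

```text
24.45 [584.  138.1 107. ] F [ 0.69 -0.61  9.7 ] M [-0.12  -0.141  0.007] psi -10.5 tilt [0.003 0.001] 13.100670285038115
```

>>> servo_tool(targets=[0, 0.05, -0.04, 0, 0, 0.05, -0.08, 0, 0, 0.05, -0.08, 0])

```text
t: 24.82
ee_pos: [584.0, 138.1, 107.1]
ee_rot: [2.414, 2.008, 0.003]
force: [0.7, -0.5, 5.9]
grip_width: 13.3
finger_force: 62.7
```

```bash
python3 -c "
from h import *
rep()"
```

```text
24.82 [584.  138.1 107.1] F [ 0.74 -0.52  5.9 ] M [-0.101 -0.303  0.033] psi -10.5 tilt [0.002 0.   ] 13.344703399572795
```

>>> servo_tool(targets=[0, 0, -0.05, 0, 0, 0, -0.1, 0, 0, 0, -0.1, 0])

```text
t: 25.2
ee_pos: [583.9, 138.1, 107.6]
ee_rot: [2.414, 2.008, 0.003]
force: [4.3, -0.6, 1.2]
grip_width: 12.9
finger_force: 62.2
```

```bash
python3 -c "
from h import *
rep()"
```

```text
25.2 [583.9 138.1 107.6] F [ 4.34 -0.63  1.17] M [-0.044 -1.14   0.039] psi -10.5 tilt [ 0.003 -0.   ] 12.87743657366904
```

The lips now carry most of the spring force, which means it is locked. I relieve the sideways load and release.

>>> servo_tool(targets=[0, 0.05, 0, 0, 0, 0.1, 0, 0, 0, 0.1, 0, 0])

```text
t: 25.58
ee_pos: [583.9, 138.0, 107.5]
ee_rot: [-2.415, -2.009, -0.001]
force: [2.9, -0.4, 3.6]
grip_width: 13.2
finger_force: 62.5
```

>>> servo_tool(targets=[0, 0, 0, 0, 0, 0, 0, 0, 0, 0, 0, 0, 0, 0, 0, 0, 0, 0, 0, 0, 0, 0, 0, 0, 0, 0, 0, 0, 0, 0, 0, 0], fingers=-1)

```text
t: 26.58
ee_pos: [583.9, 137.9, 107.4]
ee_rot: [-2.415, -2.009, -0.0]
force: [0.9, -1.0, 0.3]
grip_width: 85.5
finger_force: 0.0
```

>>> servo_tool(targets=[0, 0, -1, 0, 0, 0, -3, 0, 0, 0, -6, 0, 0, 0, -10, 0, 0, 0, -14, 0, 0, 0, -14, 0])

```text
t: 27.32
ee_pos: [586.5, 137.5, 252.5]
ee_rot: [2.413, 2.007, 0.013]
force: [-0.5, 0.3, 0.1]
grip_width: 85.5
finger_force: 0.0
```

Run:
```python
from h import *
rep();c=cam("wrist");f=grab_frame("wrist");g=grab_frame("scene")
cv2.imwrite("pics/w3.png",np.hstack([f[60:400,100:500],cv2.resize(g[190:300,200:330],None,fx=3.09,fy=3.09,interpolation=cv2.INTER_CUBIC)])[:, :800])
ps=[(582.5,138.5,z) for z in (90,93,154)];print(proj("wrist",ps,c).round()-[100,60],proj("scene",ps).round())
```

```text
27.32 [586.5 137.5 252.5] F [-0.53  0.26  0.08] M [ 0.027 -0.041 -0.08 ] psi -10.5 tilt [0.008 0.003] 85.45147455594719
[[182. 135.]
 [182. 136.]
 [182. 155.]] [[303. 237.]
 [303. 237.]
 [304. 220.]]
```

View pics/w3.png

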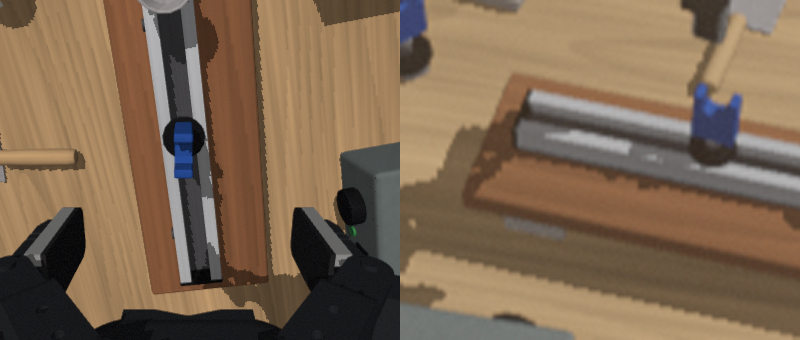

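The wrist view shows the rest upright on the rail, with its collar at (184,136) and its plate turned nearly along the rail. The scene view also shows it standing straight, and the gripper is clear.

```bash
python3 -c "
from plant import *
print(hand_in())"
```

```text
the job is handed in; nothing more can be done
None
```

I took the blue rest from the rack and locked it upright near the middle of the rail, pressed down and turned clockwise until it stopped, then released it and handed the job in at about 27 s; no verdict was shown.

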